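Clear the plug trough and fill the jar

ROBOT

A 7-joint arm with a two-finger parallel gripper is mounted at the origin on the work surface. World frame = base frame: x ahead of the robot, y to its left, z up, the work surface at z = 0. Lengths are in m, angles in degrees, forces in N, time in s.
With the tool pointing down it reaches from about 0.425 to 0.875 m from the base axis. Payload 4.7 kg.
Tool frame: the origin (TCP) lies at the centre of the arm's flange, where the gripper is bolted on; the fingertips stand 182 mm ahead of it and the grasp point (between the pads) lies 164 mm ahead of it (env.grip_depth is the distance from the TCP to the grasp point, in m); z points along the fingers, y is the line along which they close (so a half turn about z gives the same grasp; the last joint's range is limited). The gripper opens to 87 mm and grips with 3 to 60 N. Pads are 19 mm wide; open, the fingers measure 117 mm over their backs; the gripper's body (75 mm by 190 mm) begins 51 mm behind the grasp point.
Start: joints at [77.355, 18.392, -4.016, 83.108, 1.295, 78.541, -3.26], TCP at [0.151, -0.632, 0.405] pointing down, gripper open.
Joint ranges: [-163.93, 163.93], [-17.29, 119.83], [-79.2, 71.16], [3.27, 140.29], [-89.18, 269.18], [5.43, 117.66], [-154.24, 154.24]. Speed limits (degrees/s): [147.25, 147.25, 180, 180, 180, 180, 180].

INTERFACE

Orientations are given as [roll, pitch, yaw] about the fixed x, y, z axes, in that order (R = Rz(yaw) Ry(pitch) Rx(roll)).
In Python, from cell import env gives the robot as it stands. The module is installed in compiled form; this text tells all that it offers.
- The arm moves only by the tool send_rows, never from a script. Its arguments are lists of equal length, an entry for each row: "xyz": the shift along the tool's x, y, z in m, a list of three; "rotation": the turn, a rotation vector about the tool's x, y, z in rad, a list of three; "jaw": the opening, from 0 (shut) to 1 (fully open). A call has 1 to 20 rows; each row shifts and turns the commanded pose from where the row before left it, along the tool's axes as they then stand; what a row does not reach is not made up. A row lasts 1/10 s, in which the tool goes at most 50 mm and 8.59 degrees, less where a joint would pass 70% of its speed; a pose out of reach is approached as far as the arm can. A call is refused whole if a number of a shift passes 0.05 or a number of a turn 0.15, either way. A call with a gripper value outside its range is refused whole. The fingers move at their own pace and stop on an object; "newtons" is the grip in N (left out, the last holds). Time passes only in rows, so rows that do not move let the fingers close. It gives the time, the measured TCP pose, the force, the opening and the grip force at its end, in the units of the state.
- env.get_obs(): the state, without advancing time (a new reading comes with each control period).
- env.read_camera(name): name is "side" or "top" or "wrist"; returns a dict with "image" (480x640x3 uint8, blue, green, red), "fx", "fy", "cx", "cy" (pixels), "R" (3x3) and "t" (3): a world point X has camera coordinates R X + t. Camera axes: x right, y down, z forward; pixel columns grow to the right and rows downward; lengths in m; the calibration is good to about 2 mm. The wrist camera is an equidistant fisheye: a pixel r from the principal point sees the ray r / f radians off the axis. A picture is of the moment at which its call begins. There is no depth.
- env.sign_off(): hands the job in; it is judged then, once.
The state is a dict: "time_s": time; "qpos": joint angles; "joint_velocities": joint speeds; "effort": joint torques, N m; "tool_pos": TCP position; "tool_rot": TCP orientation; "force": force on the tool from outside, world axes, zero at the start; "wrist_torque": the same for the moment, N m; "grip_width": finger opening in m; "grasp_force": force on a finger pad.
Only numpy, scipy, OpenCV 4.12 (cv2) and the standard library are available. Lean on these libraries where they do the work, as an engineer would, in place of code of your own. Each camera call takes 0.05 s, during which the arm holds its last target. There are 200 camera calls.

TASK

A block plane has been left in the trough and its outlet gate is shut: first lift the plane out and set it down on its sole on the cork mat without dropping it, and swing the gate wide open. Then slide the pusher all the way to the outlet so that all four wooden plugs drop through the funnel into the jar, and bring the pusher fully back home. Leave the gate open, the jar upright, and the spool clamp, glue bottle, offcut and file where they lie.

Things in the scene. Friction and masses are not known exactly. Their poses are not given: they have to be found in the camera images.
- station: Wooden filling station fixed to the bench, 540 mm long in its own y, 130 mm wide, on a 15 mm base board. Origin: on the bench, under its middle. A raised open trough runs along its y at x = 0: deck top 184 mm above the bench, 90 mm wide inside, side walls 8 mm thick and 24 mm high above the deck, from y = -245 mm to the outlet at y = +120 mm. The funnel follows at y = +180 mm.
- funnel (a point): Centre of the mouth of the fixed round metal funnel beyond the outlet: mouth 165 mm across, rim 170 mm above the bench, throat 60 mm; its spout reaches 8 mm into the jar below.
- pusher (a joint): Pusher board across the trough, sliding along the station's y. Value in m: about 0 (0 to 10 mm at the start) is home at the closed end, growing towards the outlet; 0.342 is its far stop, where its face is 7 mm past the deck's end. It stays where it is left (friction about 2 N).
- pusher_post (a point): Point on the axis of the upright round wooden post on the pusher, 65 mm above the deck. The post is 20 mm in diameter and stands from 32 to 78 mm above the deck; the board below it is 84 mm wide, 12 mm thick and 34 mm high, and its front face is 6 mm ahead of the post's axis.
- gate (a joint): Outlet gate, a small upright board 92 mm long, 7 mm thick and 30 mm high on a vertical hinge. Value in rad: 0 shut across the outlet (0 to 0.12 at the start), growing as its free end swings outwards over the funnel, clockwise seen from above; 1.6 is its stop, with the board in line with the trough's +x wall. It stays where it is left (about 0.15 N m of friction).
- gate_hinge (a point): The gate's vertical hinge axis at deck height, at station x = +52 mm, y = +124 mm.
- gate_pin (a point): Point on the axis of the upright steel pin near the gate's free end, 65 mm above the deck. The pin is 16 mm in diameter, stands from 28 to 76 mm above the deck, 75 mm from the hinge axis.
- plane: Small block plane, 140 mm long in its own y, 44 mm wide, 77 mm high, 0.44 to 0.77 kg. Origin: centre of its sole; z up. It starts standing on the trough's deck between the plugs and the gate, roughly in line with the trough.
- plane_grip (a point): Grip point in the middle of the plane's upright wooden palm rest, 58 mm above the sole. The palm rest is 30 mm wide in the plane's x (take it across this), 60 mm long in y, from 26 to 77 mm above the sole.
- mat: Thin cork mat fixed on the bench between robot and station, left or right, 160 mm (its x) by 200 mm (its y), 6 mm thick. Origin: centre of its underside.
- jar: Clear narrow jar standing loose on the station's base board under the funnel: 84 mm in outer diameter, 85 mm high, wall 4 mm, floor 5 mm. Origin: centre of its underside.
- plug0_mid (a point): Hardwood plug, a plain cylinder 21 mm in diameter and 22 mm long. This point is its centre. At the start all four stand on end in the trough, just ahead of the pusher board.
- plug1_mid (a point): Hardwood plug, a plain cylinder 21 mm in diameter and 22 mm long. This point is its centre. At the start all four stand on end in the trough, just ahead of the pusher board.
- plug2_mid (a point): Hardwood plug, a plain cylinder 21 mm in diameter and 22 mm long. This point is its centre. At the start all four stand on end in the trough, just ahead of the pusher board.
- plug3_mid (a point): Hardwood plug, a plain cylinder 21 mm in diameter and 22 mm long. This point is its centre. At the start all four stand on end in the trough, just ahead of the pusher board.
- tray: Bystander: low fixed wooden tray of small hardware, 150 by 190 by 30 mm, on the other side from the mat. Origin: centre of its underside.
- spool: Bystander: wooden spool clamp, 44 mm in diameter, 66 mm high, standing on the bench between mat and tray. Origin: centre of its foot.
- glue: Bystander: white glue bottle, 56 mm in diameter, 150 mm high, on the right of the bench. Origin: centre of its foot.
- file: Bystander: file, a slim steel tool with a wooden handle, 220 mm long, lying on the right of the bench. Origin: about its middle, on the bench.
- offcut: Bystander: dark offcut of wood, 50 by 150 by 28 mm, lying on the left of the bench. Origin: centre of its underside.

How it is judged:
By the outcome, as a careful person would: the job done as asked, in the order asked, and still so for the second after the job is handed in, with the robot touching nothing.
It also fails if it takes over 72 s, if anything falls off the work surface, if the arm or the gripper's body presses on something with over 40 N, if the wrist force passes 120 N, or if a joint passes its speed limit or range.

## Working session

There is one attempt and no reset: what is moved stays moved. The work goes in short steps, Python scripts to look and compute and a tool call to move; the robot and the scene stay as the last step left them, time stands still between calls to the robot, and variables do not carry over. Pictures are saved under pics/ and viewed, at most 10 in all, crops included, and the job is handed in when it is done.

Besides the shell and the picture viewer there is one more tool, called after "Call:" by a JSON object that holds its "op" and its "data", one argument or row to a line. send_rows: Moves the arm, as the interface text tells. Its arguments: {"type":"object","properties":{"xyz":{"type":"array"},"rotation":{"type":"array"},"jaw":{"type":"array"},"newtons":{"type":"number"}},"required":["xyz","rotation","jaw"]}

```bash
mkdir -p pics
python3 - <<'E'
from cell import env
import cv2,json
o=env.get_obs();print({k:o[k] for k in('time_s','tool_pos','tool_rot','force','grip_width')},env.grip_depth)
for n in('top','side'):
    c=env.read_camera(n);cv2.imwrite(f'pics/{n}0.png',c['image'])
    json.dump({k:(c[k].tolist() if hasattr(c[k],'tolist') else c[k]) for k in c if k!='image'},open(n+'.json','w'))
    print(open(n+'.json').read())
E
```

```text
{'time_s': 0.0, 'tool_pos': array([ 0.15115488, -0.63195774,  0.40365597]), 'tool_rot': array([-1.79889657e+02,  6.73631561e-03,  1.34565883e+01]), 'force': array([ 0.62508965, -0.0546714 , -0.23128015]), 'grip_width': 0.08710965632235151} 0.1635
{"fx": 516.0833068841694, "fy": 516.0833068841694, "cx": 321.8192275220732, "cy": 229.60499359041117, "R": [[-0.02310972643430244, -0.9997305915862065, 0.0021644377618639794], [-0.9885784144725178, 0.022529314948442743, -0.14901392017847553], [0.1489250112745837, -0.005583387381075474, -0.9888327294351751]], "t": [-0.014930395997419254, 0.5442565747194774, 1.1957211615261236]}
{"fx": 569.5297993668783, "fy": 569.5297993668783, "cx": 317.7533015306814, "cy": 228.81339289300527, "R": [[0.9991728316530628, -0.03982609873022624, -0.008217928347856184], [-0.034899170265201264, -0.7360746685168174, -0.6760000963629059], [0.02087343769484831, 0.675727729361307, -0.736855708650623]], "t": [-0.5364267324942333, 0.12538819005286242, 1.5691575965164284]}
```

View pics/top0.png

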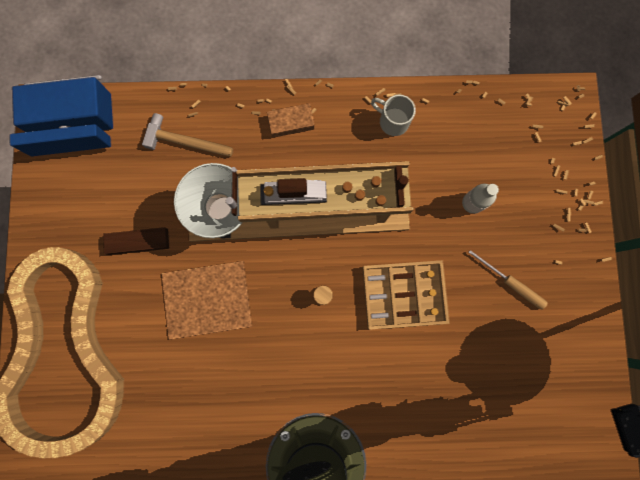

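View pics/side0.png

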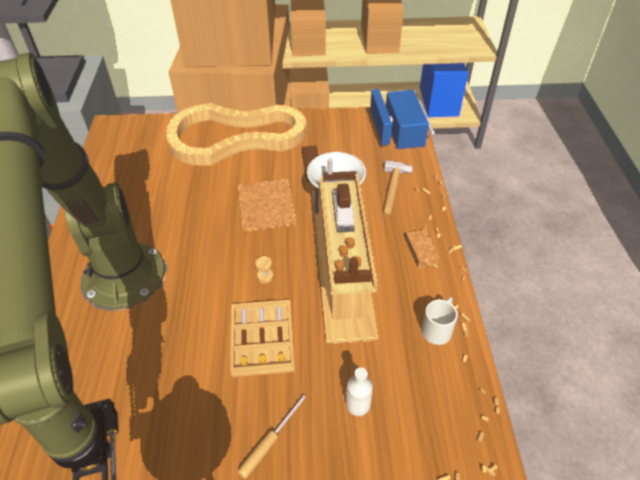

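The top view shows the station with its outlet to the left (world +y), the plane at about (293,190), the plugs at (345–380,180–200), the pusher at (402,187), the mat at (207,300) and the gate pin near (231,203). I'll enlarge both views.

Run:
```python
import cv2
a=cv2.imread('pics/top0.png')[150:250,170:420];cv2.imwrite('pics/top0c.png',cv2.resize(a,None,fx=3.2,fy=3.2,interpolation=cv2.INTER_CUBIC))
a=cv2.imread('pics/side0.png')[145:295,290:400];cv2.imwrite('pics/side0c.png',cv2.resize(a,None,fx=4,fy=4,interpolation=cv2.INTER_CUBIC))
```

```text
(no output)
```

View pics/top0c.png

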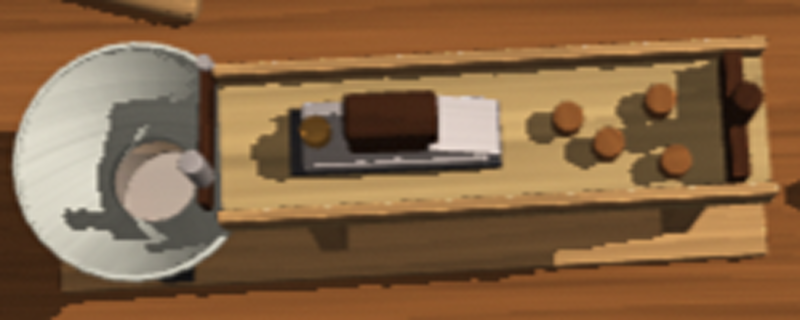

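View pics/side0c.png

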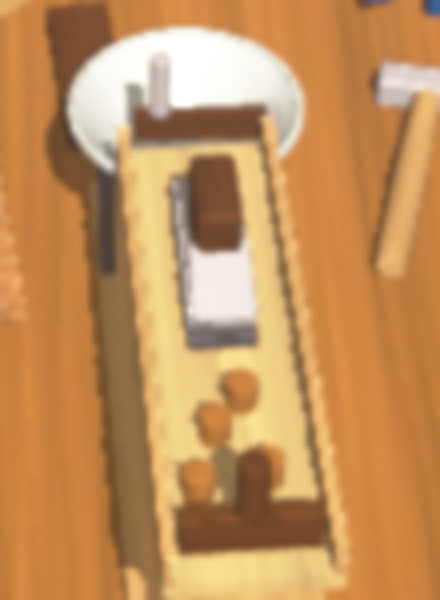

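Crops: palm rest top centre about (391,115) in the top crop and (215,188) in the side crop. Pin top is at (188,160)/(160,60), post top at (747,95)/(255,453). The gate is near shut, with its pin on the robot side.

```bash
cat > h.py <<'E'
import json,numpy as np
C={n:{k:np.array(v) for k,v in json.load(open(n+'.json')).items()} for n in('top','side')}
def ray(n,u,v):
    c=C[n];return -c['R'].T@c['t'],c['R'].T@np.array([(u-c['cx'])/c['fx'],(v-c['cy'])/c['fy'],1])
def onz(n,u,v,z):
    o,d=ray(n,u,v);return o+d*(z-o[2])/d[2]
T=lambda u,v:('top',170+(u+.5)/3.2-.5,150+(v+.5)/3.2-.5)
S=lambda u,v:('side',290+(u+.5)/4-.5,145+(v+.5)/4-.5)
E
python3 - <<'E'
from h import *
np.set_printoptions(precision=4,suppress=True)
for n,p,z in [('farL',T(214,70),.208),('farR',T(765,44),.208),('nearL',T(217,216),.208),('nearR',T(777,189),.208),
 ('S nearL',S(124,128),.208),('S farL',S(268,120),.208),
 ('palm',T(391,115),.261),('palmL',T(345,117),.261),('palmR',T(437,113),.261),('Spalm',S(215,188),.261),
 ('Spf',S(212,157),.261),('Spn',S(219,217),.261),
 ('sole nl',T(292,175),.184),('sole nr',T(500,166),.184),
 ('pin',T(188,160),.26),('Spin',S(160,60),.26),('post',T(747,95),.262),('Spost',S(255,453),.262),
 ('plug',T(567,115),.206),('plug',T(608,142),.206),('plug',T(660,98),.206),('plug',T(676,158),.206),
 ('mat',('top',164,268),.006),('mat',('top',244,263),.006),('mat',('top',251,327),.006),('mat',('top',168,338),.006),
 ('spool',('top',322,294),.066),('glue top',('top',490,190),.15)]:
    print(n,onz(*p,z))
E
```

```text
farL [0.6462 0.15   0.208 ]
farR [ 0.6556 -0.213   0.208 ]
nearL [0.5487 0.1479 0.208 ]
nearR [ 0.5582 -0.2162  0.208 ]
S nearL [0.552  0.1429 0.208 ]
S farL [0.6488 0.1461 0.208 ]
palm [0.6005 0.0314 0.261 ]
palmL [0.5999 0.06   0.261 ]
palmR [0.6011 0.0028 0.261 ]
Spalm [0.6035 0.0269 0.261 ]
Spf [0.6036 0.055  0.261 ]
Spn [0.6041 0.0013 0.261 ]
sole nl [0.5796 0.1019 0.184 ]
sole nr [ 0.5825 -0.0367  0.184 ]
pin [0.575  0.1576 0.26  ]
Spin [0.5761 0.1504 0.26  ]
post [ 0.608  -0.1904  0.262 ]
Spost [ 0.6106 -0.1868  0.262 ]
plug [ 0.6111 -0.0812  0.206 ]
plug [ 0.5924 -0.1074  0.206 ]
plug [ 0.6212 -0.1426  0.206 ]
plug [ 0.5807 -0.1515  0.206 ]
mat [0.4632 0.3588 0.006 ]
mat [0.471  0.1641 0.006 ]
mat [0.317  0.1474 0.006 ]
mat [0.2958 0.3455 0.006 ]
spool [ 0.39   -0.0242  0.066 ]
glue top [ 0.6073 -0.4003  0.15  ]
```

Call:
{"op": "send_rows", "data": {
  "xyz": [
    [0,0,-0.011],
    [0,0,-0.011],
    [0,0,-0.011],
    [0,0,-0.011],
    [0,0,-0.011],
    [0,0,-0.011],
    [0,0,-0.011],
    [0,0,-0.011],
    [0,0,-0.011],
    [0,0,-0.011],
    [0.04,0.028,0],
    [0.04,0.028,0],
    [0.04,0.028,0],
    [0.04,0.028,0],
    [0.04,0.028,0],
    [0.04,0.028,0],
    [0.04,0.028,0],
    [0.04,0.028,0],
    [0.04,0.028,0],
    [0.04,0.028,0]
  ],
  "rotation": [
    [0,0,-0.1357],
    [0,0,-0.1357],
    [0,0,-0.1357],
    [0,0,-0.1357],
    [0,0,-0.1357],
    [0,0,-0.1357],
    [0,0,-0.1357],
    [0,0,-0.1357],
    [0,0,-0.1357],
    [0,0,-0.1357],
    [0,0,0],
    [0,0,0],
    [0,0,0],
    [0,0,0],
    [0,0,0],
    [0,0,0],
    [0,0,0],
    [0,0,0],
    [0,0,0],
    [0,0,0]
  ],
  "jaw": [1,1,1,1,1,1,1,1,1,1,1,1,1,1,1,1,1,1,1,1],
  "newtons": 40
}}

```text
time_s: 2.1
tool_pos: [0.4233, -0.2244, 0.5145]
tool_rot: [-180.0, 0.0, 91.2]
force: [1.8, 0.6, -0.2]
grip_width: 0.0868
grasp_force: 0.0
```

Call:
{"op": "send_rows", "data": {
  "xyz": [
    [0.0357,0.0263,0],
    [0.0357,0.0263,0],
    [0.0357,0.0263,0],
    [0.0357,0.0263,0],
    [0.0357,0.0263,0],
    [0.0357,0.0263,0],
    [0.0357,0.0263,0],
    [0,0,0.02],
    [0,0,0.03],
    [0,0,0.03],
    [0,0,0.02],
    [0,0,0.009],
    [0,0,0],
    [0,0,0]
  ],
  "rotation": [
    [0,0,0],
    [0,0,0],
    [0,0,0],
    [0,0,0],
    [0,0,0],
    [0,0,0],
    [0,0,0],
    [0,0,0],
    [0,0,0],
    [0,0,0],
    [0,0,0],
    [0,0,0],
    [0,0,0],
    [0,0,0]
  ],
  "jaw": [1,1,1,1,1,1,1,1,1,1,1,1,1,1]
}}

```text
time_s: 3.5
tool_pos: [0.6018, 0.0274, 0.4067]
tool_rot: [179.9, -0.0, 91.2]
force: [0.2, -0.3, 1.3]
grip_width: 0.0872
grasp_force: 0.0
```

Run:
```python
from cell import env
import cv2,numpy as np
w=env.read_camera('wrist')['image'];s=env.read_camera('side')['image'][120:300,250:410]
cv2.imwrite('pics/a.png',np.hstack([cv2.resize(w,(400,300)),cv2.resize(s,(338,380))[:300]]))
```

```text
(no output)
```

View pics/a.png

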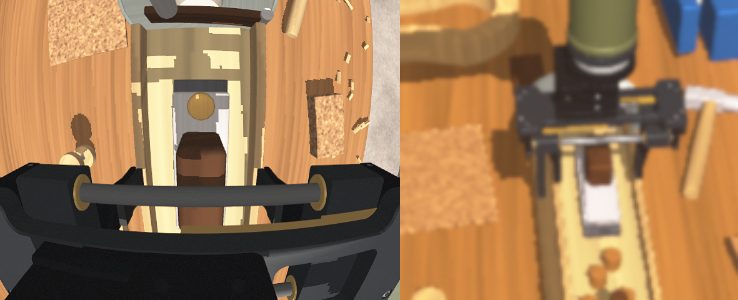

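The palm rest is centred between the fingers at (200,185). Next: close the jaw and lift.

Call:
{"op": "send_rows", "data": {
  "xyz": [
    [0,0,0],
    [0,0,0],
    [0,0,0],
    [0,0,0],
    [0,0,0],
    [0,0,0],
    [0,0,0],
    [0,0,0],
    [0,0,-0.005],
    [0,0,-0.015],
    [0,0,-0.02],
    [0,0,-0.02],
    [0,0,-0.02],
    [0,0,-0.02],
    [0,0,-0.01],
    [0,0,0]
  ],
  "rotation": [
    [0,0,0],
    [0,0,0],
    [0,0,0],
    [0,0,0],
    [0,0,0],
    [0,0,0],
    [0,0,0],
    [0,0,0],
    [0,0,0],
    [0,0,0],
    [0,0,0],
    [0,0,0],
    [0,0,0],
    [0,0,0],
    [0,0,0],
    [0,0,0]
  ],
  "jaw": [0,0,0,0,0,0,0,0,0,0,0,0,0,0,0,0],
  "newtons": 45
}}

```text
time_s: 5.2
tool_pos: [0.6016, 0.0277, 0.5175]
tool_rot: [179.9, -0.0, 91.2]
force: [-0.0, -0.3, -4.4]
grip_width: 0.0296
grasp_force: 44.9
```

Call:
{"op": "send_rows", "data": {
  "xyz": [
    [0.012,-0.01,0],
    [0.02,-0.018,0],
    [0.027,-0.024,0],
    [0.027,-0.024,0],
    [0.027,-0.024,0],
    [0.027,-0.024,0],
    [0.027,-0.024,0],
    [0.027,-0.024,0],
    [0.02,-0.018,0],
    [0.0146,-0.0119,0],
    [0,0,0.015],
    [0,0,0.03],
    [0,0,0.035],
    [0,0,0.035],
    [0,0,0.035],
    [0,0,0.035],
    [0,0,0.035],
    [0,0,0.03],
    [0,0,0.015],
    [0,0,0]
  ],
  "rotation": [
    [0,0,0],
    [0,0,0],
    [0,0,0],
    [0,0,0],
    [0,0,0],
    [0,0,0],
    [0,0,0],
    [0,0,0],
    [0,0,0],
    [0,0,0],
    [0,0,0],
    [0,0,0],
    [0,0,0],
    [0,0,0],
    [0,0,0],
    [0,0,0],
    [0,0,0],
    [0,0,0],
    [0,0,0],
    [0,0,0]
  ],
  "jaw": [0,0,0,0,0,0,0,0,0,0,0,0,0,0,0,0,0,0,0,0]
}}

```text
time_s: 7.2
tool_pos: [0.3937, 0.2497, 0.2472]
tool_rot: [-179.6, 0.1, 91.2]
force: [-0.7, -0.6, -4.7]
grip_width: 0.0293
grasp_force: 44.9
```

Call:
{"op": "send_rows", "data": {
  "xyz": [
    [0,0,0.007],
    [0,0,0.005],
    [0,0,0.003],
    [0,0,0.002],
    [0,0,0.001],
    [0,0,0],
    [0,0,0]
  ],
  "rotation": [
    [0,0,0],
    [0,0,0],
    [0,0,0],
    [0,0,0],
    [0,0,0],
    [0,0,0],
    [0,0,0]
  ],
  "jaw": [0,0,0,0,0,0,0]
}}

```text
time_s: 7.9
tool_pos: [0.395, 0.2517, 0.2329]
tool_rot: [180.0, -0.0, 91.2]
force: [-0.3, -0.4, -4.9]
grip_width: 0.0296
grasp_force: 44.9
```

Call:
{"op": "send_rows", "data": {
  "xyz": [
    [0,0,0.001],
    [0,0,0.001],
    [0,0,0.001],
    [0,0,0.001],
    [0,0,0]
  ],
  "rotation": [
    [0,0,0],
    [0,0,0],
    [0,0,0],
    [0,0,0],
    [0,0,0]
  ],
  "jaw": [0,0,0,0,0]
}}

```text
time_s: 8.4
tool_pos: [0.3948, 0.2516, 0.2285]
tool_rot: [-180.0, 0.0, 91.2]
force: [-0.8, -0.3, -4.7]
grip_width: 0.0296
grasp_force: 44.9
```

Call:
{"op": "send_rows", "data": {
  "xyz": [
    [0,0,0.001],
    [0,0,0.0005],
    [0,0,0]
  ],
  "rotation": [
    [0,0,0],
    [0,0,0],
    [0,0,0]
  ],
  "jaw": [0,0,0]
}}

```text
time_s: 8.7
tool_pos: [0.395, 0.2518, 0.2277]
tool_rot: [-180.0, 0.0, 91.2]
force: [-2.2, -1.9, 4.2]
grip_width: 0.0296
grasp_force: 44.9
```

Call:
{"op": "send_rows", "data": {
  "xyz": [
    [0,0,0],
    [0,0,0],
    [0,0,0],
    [0,0,0],
    [0,0,-0.02],
    [0,0,-0.04],
    [0,0,-0.045],
    [0,0,-0.045],
    [0,0,-0.045],
    [0,0,-0.04],
    [0,0,-0.015],
    [-0.0204,0.0357,0],
    [-0.0204,0.0357,0],
    [-0.0204,0.0357,0],
    [-0.0204,0.0357,0],
    [-0.0204,0.0357,0],
    [0,0,0],
    [0,0,0]
  ],
  "rotation": [
    [0,0,0],
    [0,0,0],
    [0,0,0],
    [0,0,0],
    [0,0,0],
    [0,0,0],
    [0,0,0],
    [0,0,0],
    [0,0,0],
    [0,0,0],
    [0,0,0],
    [0,0,0],
    [0,0,0],
    [0,0,0],
    [0,0,0],
    [0,0,0],
    [0,0,0],
    [0,0,0]
  ],
  "jaw": [1,1,1,1,1,1,1,1,1,1,1,1,1,1,1,1,1,1]
}}

```text
time_s: 10.5
tool_pos: [0.5763, 0.1527, 0.4762]
tool_rot: [-179.9, -0.1, 91.1]
force: [-0.7, 0.2, -0.6]
grip_width: 0.087
grasp_force: 0.0
```

Run:
```python
from cell import env
import cv2,numpy as np
w=env.read_camera('wrist')['image'];s=env.read_camera('side')['image'][120:270,220:400];print(env.get_obs()['tool_pos'])
t=env.read_camera('top')['image'][150:350,150:350]
cv2.imwrite('pics/b.png',np.vstack([cv2.resize(w,(400,300)),np.hstack([cv2.resize(s,(200,167)),cv2.resize(t,(167,167)),np.zeros((167,33,3),'u1')])]))
cv2.imwrite('pics/b.png',np.hstack([w[:, 60:580],np.vstack([cv2.resize(s,(280,240)),cv2.resize(t,(280,240))])]))
```

```text
[0.57460325 0.15465261 0.4773441 ]
```

View pics/b.png

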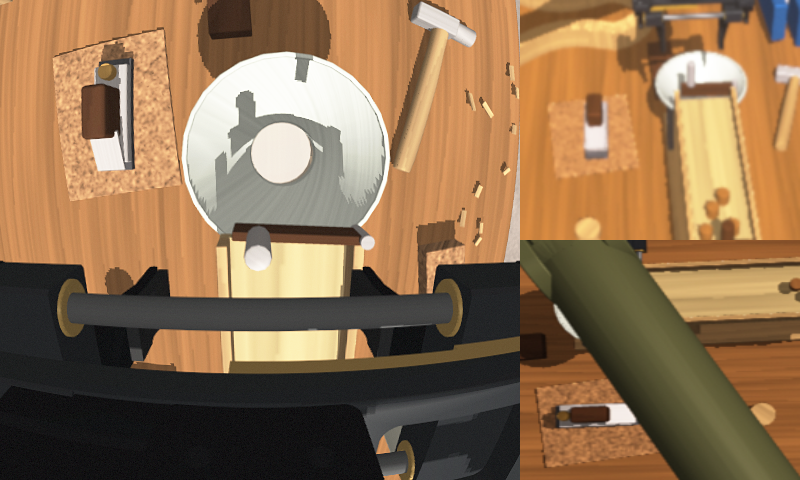

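Plane is flat on the mat. The pin top is at wrist pixel (318,257) and the hinge pin top at about (428,242). I'll project these.

Run:
```python
from cell import env
import numpy as np
c=env.read_camera('wrist');R,t=np.array(c['R']),np.array(c['t']);print(env.get_obs()['tool_pos'],-R.T@t,c['fx'],c['cx'],c['cy'])
def p(u,v,z):
    d=np.array([u-c['cx'],v-c['cy']]);r=np.hypot(*d);th=r/c['fx']
    D=R.T@np.array([*(d/r*np.sin(th)),np.cos(th)]);o=-R.T@t
    return o+D*(z-o[2])/D[2]
for n,u,v,z in [('pin',318,257,.26),('hinge',428,242,.214),('funnel L',243,155,.17),('funnel R',449,152,.17),('wallL',280,236,.208),('wallR',416,240,.208)]: print(n,p(u,v,z).round(4))
```

```text
[0.57433311 0.15479049 0.47780601] [0.57279087 0.22408868 0.45714407] 371.64829954431775 319.45547447576274 235.01132639061473
pin [0.5735 0.1601 0.26  ]
hinge [0.6504 0.1575 0.214 ]
funnel L [0.5136 0.2123 0.17  ]
funnel R [0.6764 0.2202 0.17  ]
wallL [0.5469 0.1579 0.208 ]
wallR [0.6431 0.1572 0.208 ]
```

Call:
{"op": "send_rows", "data": {
  "xyz": [
    [0.0025,0,0.015],
    [0,0,0.03],
    [0,0,0.015],
    [0,0,0.005],
    [0,0,0],
    [0,0,0],
    [0,0,0],
    [0,0,0],
    [0,0,0],
    [0,0,0],
    [0,0,0],
    [0,0,0],
    [0,0,0]
  ],
  "rotation": [
    [0,0,0],
    [0,0,0],
    [0,0,0],
    [0,0,0],
    [0,0,0],
    [0,0,0],
    [0,0,0],
    [0,0,0],
    [0,0,0],
    [0,0,0],
    [0,0,0],
    [0,0,0],
    [0,0,0]
  ],
  "jaw": [1,1,1,1,0,0,0,0,0,0,0,0,0],
  "newtons": 15
}}

```text
time_s: 12.0
tool_pos: [0.5754, 0.1559, 0.4122]
tool_rot: [-180.0, 0.0, 91.2]
force: [0.1, 0.6, 0.4]
grip_width: 0.0229
grasp_force: 0.0
```

Call:
{"op": "send_rows", "data": {
  "xyz": [
    [0,0,0],
    [0,0,0],
    [0,0,0],
    [0.0093,0.001,0],
    [0.0091,0.0022,0],
    [0.0088,0.0033,0],
    [0.0083,0.0044,0],
    [0.0077,0.0054,0],
    [0.007,0.0063,0],
    [0.0061,0.0071,0],
    [0.0052,0.0078,0],
    [0.0042,0.0084,0],
    [0.0031,0.0089,0],
    [0.002,0.0092,0],
    [0.0008,0.0094,0],
    [0,0,0],
    [0,0,0]
  ],
  "rotation": [
    [0,0,0],
    [0,0,0],
    [0,0,0],
    [0,0,0],
    [0,0,0],
    [0,0,0],
    [0,0,0],
    [0,0,0],
    [0,0,0],
    [0,0,0],
    [0,0,0],
    [0,0,0],
    [0,0,0],
    [0,0,0],
    [0,0,0],
    [0,0,0],
    [0,0,0]
  ],
  "jaw": [0,0,0,0,0,0,0,0,0,0,0,0,0,0,0,0,0]
}}

```text
time_s: 13.7
tool_pos: [0.6464, 0.2331, 0.4122]
tool_rot: [180.0, -0.4, 91.4]
force: [-0.8, 8.9, -2.4]
grip_width: 0.0154
grasp_force: 15.0
```

Call:
{"op": "send_rows", "data": {
  "xyz": [
    [0,0.0015,0],
    [0,0.0015,0],
    [0,0.001,0],
    [0,0,0],
    [0,0,0]
  ],
  "rotation": [
    [0,0,0],
    [0,0,0],
    [0,0,0],
    [0,0,0],
    [0,0,0]
  ],
  "jaw": [0,0,0,0,0]
}}

```text
time_s: 14.2
tool_pos: [0.6496, 0.2332, 0.4122]
tool_rot: [-179.9, -0.4, 91.5]
force: [-3.8, 7.6, -0.8]
grip_width: 0.0153
grasp_force: 15.0
```

Call:
{"op": "send_rows", "data": {
  "xyz": [
    [0,0,0],
    [0,0,0],
    [0,0,0],
    [0,0,0],
    [0,0,-0.02],
    [0,0,-0.04],
    [0,0,-0.04],
    [-0.042,-0.005,0],
    [-0.042,-0.005,0],
    [-0.042,-0.005,0],
    [-0.042,-0.005,0],
    [-0.042,-0.005,0],
    [-0.042,-0.005,0],
    [-0.042,-0.005,0],
    [-0.042,-0.005,0],
    [-0.042,-0.005,0],
    [-0.042,-0.005,0],
    [0,0,0],
    [0,0,0]
  ],
  "rotation": [
    [0,0,0],
    [0,0,0],
    [0,0,0],
    [0,0,0],
    [0,0,0],
    [0,0,0],
    [0,0,0],
    [0,0,0],
    [0,0,0],
    [0,0,0],
    [0,0,0],
    [0,0,0],
    [0,0,0],
    [0,0,0],
    [0,0,0],
    [0,0,0],
    [0,0,0],
    [0,0,0],
    [0,0,0]
  ],
  "jaw": [1,1,1,1,1,1,1,1,1,1,1,1,1,1,1,1,1,1,1]
}}

```text
time_s: 16.1
tool_pos: [0.6099, -0.1938, 0.5119]
tool_rot: [-180.0, -0.0, 91.0]
force: [-0.1, 0.8, 0.6]
grip_width: 0.087
grasp_force: 0.0
```

Run:
```python
from cell import env
import cv2,numpy as np
w=env.read_camera('wrist')['image'][:,60:580];s=env.read_camera('side')['image'][120:270,220:400];print(env.get_obs()['tool_pos'])
t=env.read_camera('top')['image'][150:270,150:290]
cv2.imwrite('pics/c.png',np.hstack([w,np.vstack([cv2.resize(s,(280,240)),cv2.resize(t,(280,240))])]))
```

```text
[ 0.61026146 -0.19041239  0.5125118 ]
```

View pics/c.png

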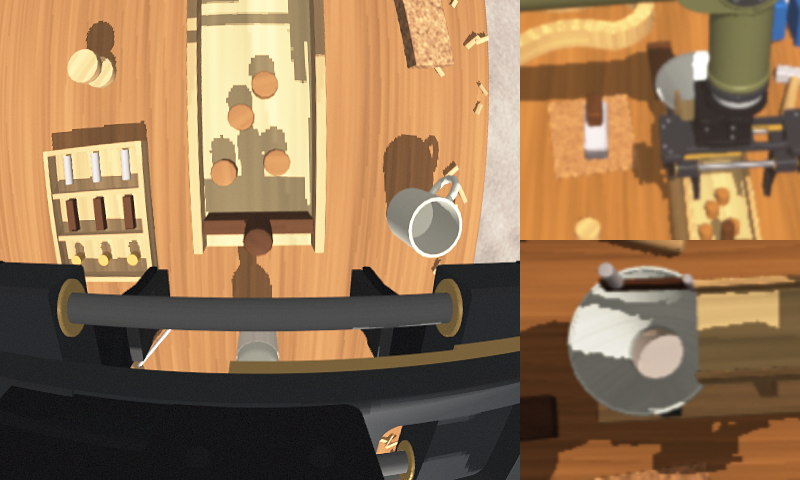

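The gate is wide open, the plugs are clear, and the post lies at about (0.609, −0.186). Descending to grip it.

Call:
{"op": "send_rows", "data": {
  "xyz": [
    [0.0035,-0.001,0.02],
    [0,0,0.035],
    [0,0,0.03],
    [0,0,0.015],
    [0,0,0],
    [0,0,0],
    [0,0,0],
    [0,0,0],
    [0,0,0],
    [0,0,0],
    [0,0,0],
    [0,0,0],
    [0,0,0],
    [0,0,0],
    [0,0,0]
  ],
  "rotation": [
    [0,0,0],
    [0,0,0],
    [0,0,0],
    [0,0,0],
    [0,0,0],
    [0,0,0],
    [0,0,0],
    [0,0,0],
    [0,0,0],
    [0,0,0],
    [0,0,0],
    [0,0,0],
    [0,0,0],
    [0,0,0],
    [0,0,0]
  ],
  "jaw": [1,1,1,1,0,0,0,0,0,0,0,0,0,0,0],
  "newtons": 30
}}

```text
time_s: 17.75
tool_pos: [0.6087, -0.1884, 0.4122]
tool_rot: [-179.9, 0.0, 91.2]
force: [-2.1, -0.7, 1.4]
grip_width: 0.0191
grasp_force: 30.0
```

Call:
{"op": "send_rows", "data": {
  "xyz": [
    [0.006,0,0],
    [0.014,0,0],
    [0.016,0,0],
    [0.016,0,0],
    [0.016,0,0],
    [0.016,0,0],
    [0.016,0,0],
    [0.016,0,0],
    [0.016,0,0],
    [0.016,0,0],
    [0.016,0,0],
    [0.016,0,0]
  ],
  "rotation": [
    [0,0,0],
    [0,0,0],
    [0,0,0],
    [0,0,0],
    [0,0,0],
    [0,0,0],
    [0,0,0],
    [0,0,0],
    [0,0,0],
    [0,0,0],
    [0,0,0],
    [0,0,0]
  ],
  "jaw": [0,0,0,0,0,0,0,0,0,0,0,0]
}}

```text
time_s: 18.95
tool_pos: [0.6039, -0.0078, 0.4121]
tool_rot: [-179.7, 0.1, 91.2]
force: [-8.0, -3.2, 5.0]
grip_width: 0.0195
grasp_force: 30.0
```

Call:
{"op": "send_rows", "data": {
  "xyz": [
    [0.012,-0.0003,0],
    [0.012,-0.0003,0],
    [0.012,-0.0003,0],
    [0.012,-0.0003,0],
    [0.012,-0.0002,0],
    [0.012,-0.0002,0],
    [0.012,-0.0002,0],
    [0.012,-0.0002,0],
    [0.012,-0.0002,0],
    [0.01,-0.0002,0],
    [0.01,-0.0002,0],
    [0.01,-0.0002,0],
    [0.005,0,0],
    [0,0,0],
    [0,0,0]
  ],
  "rotation": [
    [0,0,0],
    [0,0,0],
    [0,0,0],
    [0,0,0],
    [0,0,0],
    [0,0,0],
    [0,0,0],
    [0,0,0],
    [0,0,0],
    [0,0,0],
    [0,0,0],
    [0,0,0],
    [0,0,0],
    [0,0,0],
    [0,0,0]
  ],
  "jaw": [0,0,0,0,0,0,0,0,0,0,0,0,0,0,0]
}}

```text
time_s: 20.45
tool_pos: [0.5988, 0.136, 0.4121]
tool_rot: [-179.9, -0.1, 91.3]
force: [-4.8, 2.6, 1.9]
grip_width: 0.0192
grasp_force: 30.0
```

Call:
{"op": "send_rows", "data": {
  "xyz": [
    [0.003,0,0],
    [0.003,0,0],
    [0.002,0,0],
    [0.002,0,0],
    [0.0015,0,0],
    [0,0,0]
  ],
  "rotation": [
    [0,0,0],
    [0,0,0],
    [0,0,0],
    [0,0,0],
    [0,0,0],
    [0,0,0]
  ],
  "jaw": [0,0,0,0,0,0]
}}

```text
time_s: 21.05
tool_pos: [0.5987, 0.146, 0.4122]
tool_rot: [-179.9, 0.0, 91.2]
force: [-6.1, -1.6, 3.6]
grip_width: 0.0191
grasp_force: 30.0
```

Call:
{"op": "send_rows", "data": {
  "xyz": [
    [0.002,0,0],
    [0.002,0,0],
    [0.002,0,0],
    [0,0,0],
    [0,0,0]
  ],
  "rotation": [
    [0,0,0],
    [0,0,0],
    [0,0,0],
    [0,0,0],
    [0,0,0]
  ],
  "jaw": [0,0,0,0,0]
}}

```text
time_s: 21.55
tool_pos: [0.5985, 0.152, 0.4122]
tool_rot: [-179.9, 0.0, 91.2]
force: [-6.1, -1.3, 2.7]
grip_width: 0.0193
grasp_force: 30.0
```

Call:
{"op": "send_rows", "data": {
  "xyz": [
    [0.001,0,0],
    [0.001,0,0],
    [0.001,0,0],
    [0,0,0],
    [0,0,0]
  ],
  "rotation": [
    [0,0,0],
    [0,0,0],
    [0,0,0],
    [0,0,0],
    [0,0,0]
  ],
  "jaw": [0,0,0,0,0]
}}

```text
time_s: 22.05
tool_pos: [0.5986, 0.1537, 0.4121]
tool_rot: [-179.8, 0.2, 91.1]
force: [-7.9, -4.4, 4.6]
grip_width: 0.0189
grasp_force: 30.0
```

Run:
```python
from cell import env
import cv2,numpy as np
w=env.read_camera('wrist')['image'][:,60:580];s=env.read_camera('side')['image'][120:240,280:420]
t=env.read_camera('top')['image'][150:270,150:290]
cv2.imwrite('pics/d.png',np.hstack([w,np.vstack([cv2.resize(s,(280,240)),cv2.resize(t,(280,240))])]))
```

```text
(no output)
```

View pics/d.png

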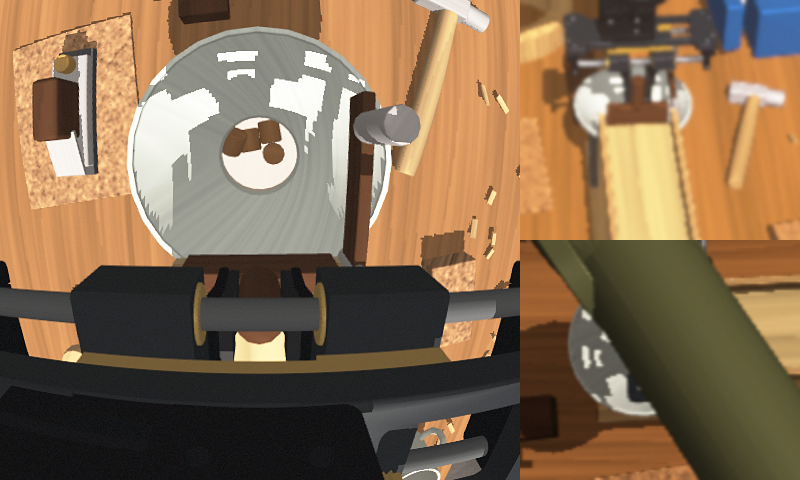

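All four plugs are visible through the throat in the jar at (233–275,135–155). I'll check that the pusher is at its stop.

Call:
{"op": "send_rows", "data": {
  "xyz": [
    [0.0015,0,0],
    [0.0015,0,0],
    [0,0,0],
    [0,0,0]
  ],
  "rotation": [
    [0,0,0],
    [0,0,0],
    [0,0,0],
    [0,0,0]
  ],
  "jaw": [0,0,0,0]
}}

```text
time_s: 22.6
tool_pos: [0.5988, 0.1546, 0.4121]
tool_rot: [-179.8, 0.4, 91.0]
force: [-9.3, -9.9, 6.7]
grip_width: 0.0195
grasp_force: 30.0
```

Call:
{"op": "send_rows", "data": {
  "xyz": [
    [-0.008,0,0],
    [-0.016,0.0001,0],
    [-0.017,0.0001,0],
    [-0.017,0.0001,0],
    [-0.017,0.0001,0],
    [-0.017,0.0001,0],
    [-0.017,0.0001,0],
    [-0.017,0.0001,0],
    [-0.017,0.0002,0],
    [-0.017,0.0002,0],
    [-0.017,0.0002,0],
    [-0.017,0.0002,0],
    [-0.017,0.0002,0],
    [-0.017,0.0002,0],
    [-0.017,0.0002,0],
    [-0.017,0.0002,0],
    [-0.017,0.0002,0],
    [-0.017,0.0002,0],
    [-0.016,0.0002,0],
    [-0.008,0,0]
  ],
  "rotation": [
    [0,0,0],
    [0,0,0],
    [0,0,0],
    [0,0,0],
    [0,0,0],
    [0,0,0],
    [0,0,0],
    [0,0,0],
    [0,0,0],
    [0,0,0],
    [0,0,0],
    [0,0,0],
    [0,0,0],
    [0,0,0],
    [0,0,0],
    [0,0,0],
    [0,0,0],
    [0,0,0],
    [0,0,0],
    [0,0,0]
  ],
  "jaw": [0,0,0,0,0,0,0,0,0,0,0,0,0,0,0,0,0,0,0,0]
}}

```text
time_s: 24.6
tool_pos: [0.6081, -0.1636, 0.4122]
tool_rot: [-179.9, -0.0, 91.1]
force: [-6.6, 2.0, 3.5]
grip_width: 0.0193
grasp_force: 30.0
```

Call:
{"op": "send_rows", "data": {
  "xyz": [
    [-0.007,0,0],
    [-0.006,0,0],
    [-0.004,0,0],
    [-0.002,0,0],
    [0,0,0],
    [0,0,0]
  ],
  "rotation": [
    [0,0,0],
    [0,0,0],
    [0,0,0],
    [0,0,0],
    [0,0,0],
    [0,0,0]
  ],
  "jaw": [0,0,0,0,0,0]
}}

```text
time_s: 25.2
tool_pos: [0.6085, -0.1815, 0.4122]
tool_rot: [-179.9, 0.0, 91.1]
force: [-4.4, 1.1, 2.3]
grip_width: 0.019
grasp_force: 30.0
```

Call:
{"op": "send_rows", "data": {
  "xyz": [
    [-0.002,0,0],
    [-0.002,0,0],
    [-0.002,0,0],
    [-0.001,0,0],
    [-0.001,0,0],
    [0,0,0],
    [0,0,0]
  ],
  "rotation": [
    [0,0,0],
    [0,0,0],
    [0,0,0],
    [0,0,0],
    [0,0,0],
    [0,0,0],
    [0,0,0]
  ],
  "jaw": [0,0,0,0,0,0,0]
}}

```text
time_s: 25.9
tool_pos: [0.6088, -0.1889, 0.4121]
tool_rot: [-179.9, -0.0, 91.2]
force: [-4.9, 1.1, 2.5]
grip_width: 0.0189
grasp_force: 30.0
```

Call:
{"op": "send_rows", "data": {
  "xyz": [
    [-0.001,0,0],
    [-0.001,0,0],
    [-0.001,0,0],
    [0,0,0],
    [0,0,0]
  ],
  "rotation": [
    [0,0,0],
    [0,0,0],
    [0,0,0],
    [0,0,0],
    [0,0,0]
  ],
  "jaw": [0,0,0,0,0]
}}

```text
time_s: 26.4
tool_pos: [0.6089, -0.1896, 0.4121]
tool_rot: [-179.9, -0.2, 91.3]
force: [-7.0, 6.3, 2.7]
grip_width: 0.0189
grasp_force: 30.0
```

The home stop is felt. Release and rise.

Call:
{"op": "send_rows", "data": {
  "xyz": [
    [0,0,0],
    [0,0,0],
    [0,0,0],
    [0,0,0],
    [0,0,-0.02],
    [0,0,-0.04],
    [0,0,-0.04],
    [-0.03,-0.03,0],
    [-0.03,-0.03,0],
    [-0.03,-0.03,0],
    [-0.03,-0.03,0],
    [0,0,0],
    [0,0,0]
  ],
  "rotation": [
    [0,0,0],
    [0,0,0],
    [0,0,0],
    [0,0,0],
    [0,0,0],
    [0,0,0],
    [0,0,0],
    [0,0,0],
    [0,0,0],
    [0,0,0],
    [0,0,0],
    [0,0,0],
    [0,0,0]
  ],
  "jaw": [1,1,1,1,1,1,1,1,1,1,1,1,1]
}}

```text
time_s: 27.7
tool_pos: [0.4909, -0.316, 0.5123]
tool_rot: [180.0, 0.0, 91.0]
force: [1.0, 0.3, -0.4]
grip_width: 0.087
grasp_force: 0.0
```

Run:
```python
from cell import env
import cv2,numpy as np
s=env.read_camera('side')['image'];t=env.read_camera('top')['image']
cv2.imwrite('pics/e.png',np.hstack([cv2.resize(t[140:360,140:500],(450,275)),cv2.resize(s[130:420,210:420],(320,442))[:275]]))
```

```text
(no output)
```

View pics/e.png

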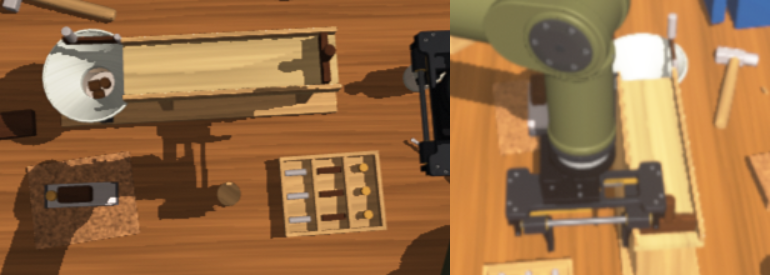

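The top view shows the plane on the mat (80,195), the gate open (95,38), the plugs in the jar (100,88), the pusher home (325,58) and the spool in place (228,194). I'm handing the job in.

```bash
python3 -c "
from cell import env
print(env.sign_off())"
```

```text
the job is handed in; nothing more can be done
None
```

I've handed the job in after about 28 s of robot time: the plane is on its sole on the mat, the gate is wide open, all four plugs are in the jar, the pusher is back home, and I saw no bystander touched or moved; the sign-off gave no verdict.

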